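Make up the condiment tray

ROBOT

A 7-joint arm with a two-finger parallel gripper is mounted at the origin on the work surface. World frame = base frame: x ahead of the robot, y to its left, z up, the work surface at z = 0. Lengths are in m, angles in degrees, forces in N, time in s.
With the tool pointing down it reaches from about 0.425 to 1.025 m from the base axis. Payload 3.6 kg.
Tool frame: the origin (TCP) lies on the centre line of the jaws, within the pads' length; the fingertips stand 8 mm ahead of it and the grasp point (between the pads) lies 11 mm behind it; z points along the fingers, y is the line along which they close (so a half turn about z gives the same grasp; the last joint's range is limited). The gripper opens to 85 mm and grips with 20 to 120 N. Pads are 22 mm wide; open, the fingers measure 114 mm over their backs; the gripper's body (76 mm by 85 mm) begins 54 mm behind the grasp point. The pads swing forward as they close: fully open they stand 13 mm farther back than shut.
Start: joints at [59.559, 33.873, 2.773, 92.16, -1.908, 54.013, -1.931], TCP at [0.307, -0.657, 0.199] pointing down, gripper open.
Joint ranges: [-153.93, 153.93], [-27.13, 128.08], [-72.61, 78.16], [10.71, 143.7], [-87.88, 267.88], [4.46, 118.87], [-176.78, 176.78]. Speed limits (degrees/s): [147.25, 147.25, 180, 180, 180, 180, 180].

INTERFACE

Orientations are given as a 3x3 rotation matrix whose columns are the frame's x, y, z axes.
In Python, from cell import telemetry, get_image, bot gives the robot as it stands.
- The arm moves only by the tool servo_tool, never from a script. Its argument "deltas" is a list of rows, each a list of 4 numbers: the shift along the tool's x, y, z in mm, then the turn about the tool's z in degrees. In form: [[dx, dy, dz, twist], ...]. A call has 1 to 12 rows; each row shifts and turns the commanded pose from where the row before left it, along the tool's axes as they then stand; what a row does not reach is not made up. A row lasts 1/10 s, in which the tool goes at most 50 mm and 8.59 degrees, less where a joint would pass 70% of its speed; a pose out of reach is approached as far as the arm can. A call is refused whole if a number of a shift passes 50 or a number of a turn 8.59, either way. A call with a gripper value outside its range is refused whole. "claw" is the closure, from 0 (fully open) to 1 (shut), set as the call begins (left out, the last holds). The fingers move at their own pace and stop on an object; the grip force is fixed at half the most. Time passes only in rows, so rows that do not move let the fingers close. It gives the time, the measured TCP pose, the force, the opening and the grip force at its end, in the units of the state.
- telemetry.sense(): the state, without advancing time (a new reading comes with each control period).
- get_image(name): name is "scene" or "top" or "wrist"; returns a dict with "image" (400x640x3 uint8, red, green, blue), "camera_matrix" (3x3 intrinsics, pixels), "k1" (the pictures are not rectified: a ray, as slopes to the right and down, at radius r is drawn at 1 + k1 r^2 times it, then the intrinsics apply), "rvec" (rotation vector, rad) and "tvec" (3), from world to camera coordinates, as OpenCV has them. Camera axes: x right, y down, z forward; pixel columns grow to the right and rows downward; lengths in m; the calibration is good to about 2 mm. A picture is of the moment at which its call begins. There is no depth.
- bot.job_done(): hands the job in; it is judged then, once.
The state is a dict: "time_s": time; "joints": joint angles; "qvel": joint speeds; "joint_torque": joint torques, N m; "tcp_pos": TCP position; "orientation": TCP orientation; "wrist_force": force on the tool from outside, world axes, zero at the start; "ft_torque": the same for the moment, N m; "gripper_width": finger opening in m; "gripper_force": force on a finger pad.
Only numpy, scipy, OpenCV 4.12 (cv2) and the standard library are available. Lean on these libraries where they do the work, as an engineer would, in place of code of your own. Each camera call takes 0.05 s, during which the arm holds its last target. There are 200 camera calls.

TASK

Make up the condiment tray for a table: set the spice shaker in the small round well, the mustard pot in the large round well, the toothpick box in the square well and the soy cruet in the oblong well, each upright and flat on the floor of its well, let go and at rest. Keep them upright and set them down rather than dropping them; leave the pepper mill and the open sake cup standing where they are.

Things in the scene. Friction and masses are not known exactly. Their poses are not given: they have to be found in the camera images.
- spice_shaker: Spice shaker: plain straight cylinder of plain wood, 40 mm in diameter, flat top at 70 mm with a small 14 mm plug in its middle up to 80 mm. Stands upright; origin: centre of its underside; z up along its axis. Not waisted. About 80 g.
- mustard_pot: Mustard pot: squat white ceramic pot with its lid on (lid and pot are one piece), straight-sided, 60 mm in diameter up to 48 mm, then the slightly overhanging lid (62 mm) and a 16 mm ball knob, top at 71 mm. Stands upright; origin: centre of its underside; z up. About 170 g.
- soy_cruet: Soy-sauce cruet: upright oblong white ceramic flask, 66 mm long (its x) by 36 mm wide (its y), shoulders at 70 mm; on top a round 22 mm stopper up to 82 mm, 12 mm off centre towards its -x, and a small spout at the +x end, up to 84 mm. Origin: centre of its underside; z up. Which end points which way in the well does not matter. About 200 g.
- toothpick_box: Toothpick box: upright closed steel box, square, 42 mm by 42 mm (its x and y) and 64 mm tall, a thin dark line round it and a small dark disc on top. Origin: centre of its underside; z up. About 120 g.
- pepper_mill: Pepper mill, does NOT belong in the tray, leave it standing where it is: the same wood as the shaker but waisted, 52 mm foot, 32 mm waist, 48 mm shoulder, rounded 36 mm head, 89 mm tall. Origin: centre of its underside; z up.
- sake_cup: Sake cup, does NOT belong in the tray, leave it standing where it is: the same white ceramic as the mustard pot but open, without lid or knob, 60 mm across the rim, 56 mm tall. Origin: centre of its underside; z up. (Also between the things: two white chopstick rests 9 mm high; mugs, jar, hob and boxes stand farther out at the sides and back.)
- well_small_round: Small round well, 60 mm inside diameter: the place of the spice shaker. Wood, paler than the tray. Origin: centre of its underside, 6 mm above the counter; z up; inner floor 4 mm and rim 20 mm above the origin; walls 4 mm thick. It is one of four wells fixed in the tray, in a two-by-two square 108 mm apart centre to centre; which well is in which corner varies.
- well_large_round: Large round well, 82 mm inside diameter: the place of the mustard pot. Wood, paler than the tray. Origin: centre of its underside, 6 mm above the counter; z up; inner floor 4 mm and rim 20 mm above the origin; walls 4 mm thick. Fixed in the same tray: dark wood, 222 mm square, rim 16 mm high, fixed to the counter, its place and yaw vary.
- well_square: Square well, 64 mm by 64 mm inside (its x and y): the place of the toothpick box, in any quarter turn. Wood, paler than the tray. Origin: centre of its underside, 6 mm above the counter; z up; inner floor 4 mm and rim 20 mm above the origin; walls 4 mm thick. Fixed in the same tray.
- well_oblong: Oblong well, 88 mm long (its x) by 58 mm wide (its y) inside: the place of the soy cruet, its long side along the well's long side. Wood, paler than the tray. Origin: centre of its underside, 6 mm above the counter; z up; inner floor 4 mm and rim 20 mm above the origin; walls 4 mm thick. Fixed in the same tray.

How it is judged (in metres and radians):
At the end, for the whole second after the job is handed in: Shaker, pot, box and cruet each in their own well: centre within 17 mm of the well's, underside under 9 mm above the well's origin (floor at 4 mm), within 7 degrees of upright, under 20 mm/s; pepper mill and sake cup within 25 mm of where they began (horizontal distance between spice_shaker and well_small_round below 0.017 m and z of spice_shaker in the frame of well_small_round below 0.009 m and angle between each of spice_shaker, mustard_pot, toothpick_box, soy_cruet's own z axis and vertical below 0.12 rad and linear speed of each of spice_shaker, mustard_pot, toothpick_box, soy_cruet below 0.02 m/s and horizontal distance between mustard_pot and well_large_round below 0.017 m and z of mustard_pot in the frame of well_large_round below 0.009 m and horizontal distance between toothpick_box and well_square below 0.017 m and z of toothpick_box in the frame of well_square below 0.009 m and horizontal distance between soy_cruet and well_oblong below 0.017 m and z of soy_cruet in the frame of well_oblong below 0.009 m and distance of each of pepper_mill, sake_cup from where it was at the start of the episode below 0.025 m); the robot touches nothing.
It fails at once if the shaker, pot, box or cruet is tipped by more than 40 degrees (angle between any of spice_shaker, mustard_pot, toothpick_box, soy_cruet's own z axis and vertical above 0.7 rad).
It fails at once if the shaker, pot, box or cruet is dropped: faster than 0.7 m/s (a fall of about 25 mm) with no finger on it ((linear speed of spice_shaker above 0.7 m/s and contact force between the fingers and spice_shaker below 0.02 N) or (linear speed of mustard_pot above 0.7 m/s and contact force between the fingers and mustard_pot below 0.02 N) or (linear speed of toothpick_box above 0.7 m/s and contact force between the fingers and toothpick_box below 0.02 N) or (linear speed of soy_cruet above 0.7 m/s and contact force between the fingers and soy_cruet below 0.02 N)).
It fails at once if the pepper mill or the sake cup, which do not belong, is moved by more than 25 mm or tipped by more than 40 degrees (distance of any of pepper_mill, sake_cup from where it was at the start of the episode above 0.025 m or angle between any of pepper_mill, sake_cup's own z axis and vertical above 0.7 rad).
It also fails if it takes over 123 s, if anything falls off the work surface, if the arm or the gripper's body presses on something with over 40 N, if the wrist force passes 120 N, or if a joint passes its speed limit or range.

## Working session

There is one attempt and no reset: what is moved stays moved. The work goes in short steps, Python scripts to look and compute and a tool call to move; the robot and the scene stay as the last step left them, time stands still between calls to the robot, and variables do not carry over. Pictures are saved under pics/ and viewed, at most 14 in all, crops included, and the job is handed in when it is done.

Besides the shell and the picture viewer there is one more tool, called after "Request:" as a command line: name --pt "numbers of a row" for each row, then --argument value for the rest. servo_tool: Moves the arm, as the interface text tells. Its arguments: {"type":"object","properties":{"deltas":{"type":"array","items":{"type":"array","items":{"type":"number"}}},"claw":{"type":"number"}},"required":["deltas"]}

```bash
mkdir -p pics; ls; cat > h.py <<'E'
import numpy as np, cv2
from cell import telemetry, get_image, bot
def snap(name, fn=None):
    d=get_image(name)
    if fn: cv2.imwrite('pics/'+fn, cv2.cvtColor(d['image'],cv2.COLOR_RGB2BGR))
    return d
def ray(d,u,v):
    K=np.array(d['camera_matrix']); a=np.array([(u-K[0,2])/K[0,0],(v-K[1,2])/K[1,1]])
    s=a.copy()
    for _ in range(20): s=a/(1+d['k1']*(s@s))
    R=cv2.Rodrigues(np.array(d['rvec'],float))[0]; t=np.array(d['tvec'],float).ravel()
    return -R.T@t, R.T@np.array([s[0],s[1],1.])
def onz(d,u,v,z):
    o,r=ray(d,u,v); return (o+r*(z-o[2])/r[2])[:2]
def proj(d,p):
    R=cv2.Rodrigues(np.array(d['rvec'],float))[0]; c=R@np.array(p,float)+np.array(d['tvec'],float).ravel()
    s=c[:2]/c[2]; s=s*(1+d['k1']*(s@s)); K=np.array(d['camera_matrix'])
    return K[0,0]*s[0]+K[0,2],K[1,1]*s[1]+K[1,2]
E
python3 - <<'E'
from h import *
np.set_printoptions(precision=3,suppress=True)
for n in ('top','scene','wrist'):
    d=snap(n,n+'0.png'); print(n,ray(d,320,200),d['k1'],d['camera_matrix'][0][0])
print(telemetry.sense())
E
```

```text
pics
top (array([ 0.365, -0.032,  1.065]), array([ 0.186,  0.016, -0.983])) -0.0902318153760687 393.0581409106093
scene (array([ 1.244, -0.102,  0.762]), array([-0.708,  0.085, -0.701])) -0.002939312853235257 391.600947810224
wrist (array([ 0.369, -0.628,  0.374]), array([-0.255, -0.118, -0.96 ])) 0.003164271233872218 319.43492403223706
{'time_s': 0.15, 'joints': array([59.56 , 33.913,  2.77 , 92.221, -1.907, 54.013, -1.932]), 'qvel': array([ 0.001, -0.139,  0.017, -0.261,  0.061, -0.097, -0.   ]), 'joint_torque': array([  0.003, -54.925,   1.549, -19.846,   0.009,   0.006,  -0.   ]), 'tcp_pos': array([ 0.307, -0.656,  0.198]), 'orientation': array([[ 0.906,  0.424, -0.001],
       [ 0.424, -0.906,  0.002],
       [-0.   , -0.002, -1.   ]]), 'wrist_force': array([-0.247,  0.648, -0.33 ]), 'ft_torque': array([-0.001,  0.002,  0.012]), 'gripper_force': 0.0, 'gripper_width': 0.0854369000332755}
```

View pics/top0.png

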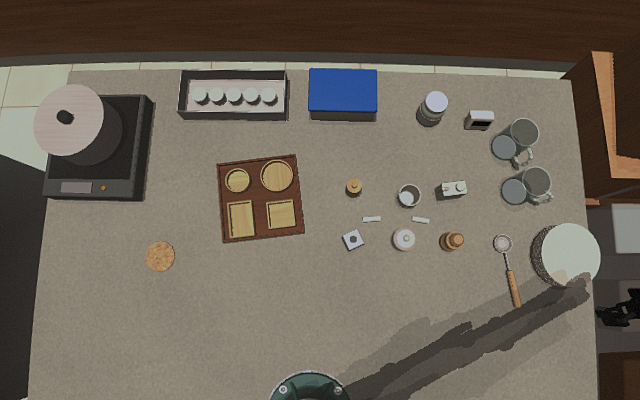

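View pics/scene0.png

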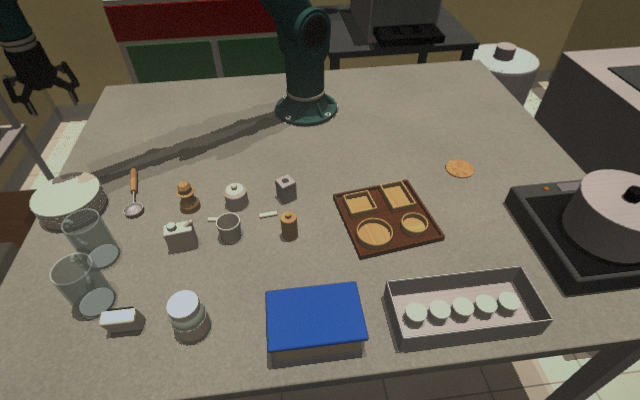

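Top view: shaker at (354,187), box (353,240), pot (404,239), cup (409,195), cruet (454,188), mill (452,240). Wells: small round (237,181), large round (277,176), oblong (241,218), square (281,214).

```bash
python3 - <<'E'
import cv2
a=cv2.imread('pics/top0.png')
c=cv2.resize(a[145:255,205:475],None,fx=2.95,fy=2.95,interpolation=cv2.INTER_CUBIC); cv2.imwrite('pics/c0.png',c); print(c.shape)
E
```

```text
(324, 796, 3)
```

View pics/c0.png

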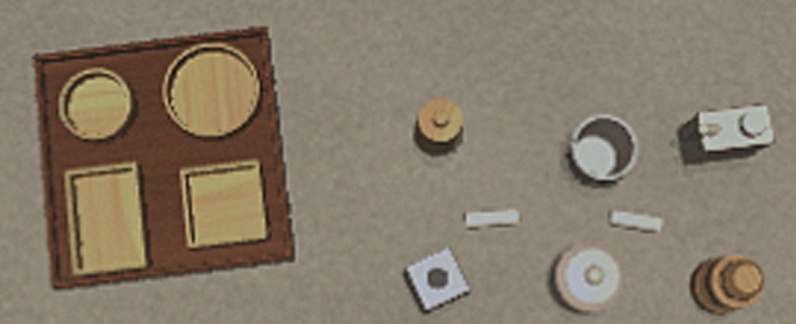

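```bash
python3 - <<'E'
from h import *
np.set_printoptions(precision=4,suppress=True)
d=get_image('top'); im=d['image']; hsv=cv2.cvtColor(im,cv2.COLOR_RGB2HSV)
c=lambda x,y,z: onz(d,205+(x-1)/2.95,145+(y-1)/2.95,z)
# tray corners
t=np.array([c(34,56,.016),c(267,28,.016),c(294,260,.016),c(56,288,.016)]); print('tray',t.mean(0),[np.linalg.norm(t[i]-t[i-1]) for i in range(4)])
print('dir', [np.degrees(np.arctan2(*(t[j]-t[i])[::-1])) for i,j in ((1,0),(2,3),(3,0),(2,1))])
# wells: pale mask
m=((hsv[...,0]>12)&(hsv[...,0]<30)&(hsv[...,1]>70)&(hsv[...,2]>110)).astype(np.uint8)
m[:150]=0;m[250:]=0;m[:,:215]=0;m[:,310:]=0
m=cv2.morphologyEx(m,cv2.MORPH_CLOSE,np.ones((3,3)))
for k in cv2.findContours(m,cv2.RETR_EXTERNAL,cv2.CHAIN_APPROX_NONE)[0]:
    if cv2.contourArea(k)<80: continue
    p=np.array([onz(d,*q,.026) for q in k[:,0].astype(float)],np.float32)
    r=cv2.minAreaRect(p); print('well',cv2.minEnclosingCircle(p),r)
print('shaker',c(441,117,.08)); print('pot',c(594,275,.071))
b=np.array([c(404,280,.064),c(448,250,.064),c(469,287,.064),c(425,311,.064)]); print('box',b.mean(0),[np.linalg.norm(b[i]-b[i-1]) for i in range(4)],[np.degrees(np.arctan2(*(b[i]-b[i-1])[::-1])) for i in range(4)])
b=np.array([c(697,109,.07),c(769,104,.07),c(773,146,.07),c(703,152,.07)]); print('cruet',b.mean(0),[np.linalg.norm(b[i]-b[i-1]) for i in range(4)],[np.degrees(np.arctan2(*(b[i]-b[i-1])[::-1])) for i in range(4)], 'stopper',c(752,122,.082))
print('mill',c(743,281,.089),'cup',c(604,148,.056))
E
```

```text
tray [0.5667 0.1496] [np.float64(0.2207110648040377), np.float64(0.22178414642012173), np.float64(0.2209184199708368), np.float64(0.21789504201098484)]
dir [np.float64(98.10926699441099), np.float64(98.04107008291186), np.float64(9.380064394079207), np.float64(8.370078828642116)]
well ((0.5062286853790283, 0.19741220772266388), 0.0570438988506794) ((0.5065528750419617, 0.19807563722133636), (0.09733479470014572, 0.06763353198766708), 8.373730659484863)
well ((0.5224475860595703, 0.0906968042254448), 0.0503852553665638) ((0.5229452848434448, 0.09064687043428421), (0.07372373342514038, 0.0723288282752037), 8.340959548950195)
well ((0.6128540635108948, 0.21347127854824066), 0.03435630351305008) ((0.6135736703872681, 0.2140646129846573), (0.06531212478876114, 0.06344296783208847), 3.3676228523254395)
well ((0.6294105648994446, 0.1066446453332901), 0.04532353952527046) ((0.629243016242981, 0.10569068044424057), (0.08772425353527069, 0.08722416311502457), 46.414276123046875)
shaker [ 0.5938 -0.1031]
pot [ 0.4593 -0.2367]
box [ 0.4515 -0.1014] [np.float64(0.032121270642916866), np.float64(0.046349772130498026), np.float64(0.03667134565337719), np.float64(0.04340030060258139)] [np.float64(34.988657098150235), np.float64(-54.71382800505065), np.float64(-149.93903974393186), np.float64(119.4699247952753)]
cruet [ 0.5923 -0.3661] [np.float64(0.03910316412156135), np.float64(0.06595539461039053), np.float64(0.03830405824372315), np.float64(0.06382532544963015)] [np.float64(5.833824592641867), np.float64(-84.65538090605371), np.float64(-177.3514296447985), np.float64(96.09877650363751)] stopper [ 0.595 -0.377]
mill [ 0.4545 -0.361 ] cup [ 0.5742 -0.2507]
```

```bash
cat >> h.py <<'E'
def plan(x,y,yaw,z=None,n=10):
    s=telemetry.sense(); R=np.array(s['orientation']); p=np.array(s['tcp_pos'])
    v=R.T@(np.array([x,y,p[2] if z is None else z])-p)*1e3
    cur=np.degrees(np.arctan2(R[1,1],R[0,1])); tw=-((yaw-cur+90)%180-90)
    print('t',round(s['time_s'],1),'pos',p.round(4),'yaw',cur.round(1),'tiltz',R[:,2].round(3),'shift mm',v.round(1),'/row',(v/n).round(1),'twist',tw.round(1),'w',round(s['gripper_width'],4),'j',np.array(s['joints']).round(0))
E
python3 -c "
from h import *
plan(.5923,-.365,5)"
```

```text
t 0.2 pos [ 0.3071 -0.6561  0.1986] yaw -64.9 tiltz [-0.001  0.001 -1.   ] shift mm [ 3.817e+02 -1.428e+02  2.000e-01] /row [ 38.2 -14.3   0. ] twist -69.9 w 0.0856 j [60. 34.  3. 92. -2. 54. -2.]
```

Request:
servo_tool --pt "20 -8 0 0" --pt "32 -12 0 0" --pt "36 -13 0 0" --pt "38 -14 0 0" --pt "38 -14 0 0" --pt "38 -14 0 0" --pt "38 -14 0 0" --pt "38 -14 0 0" --pt "38 -14 0 0" --pt "36 -14 0 0" --pt "20 -8 0 0" --pt "10 -4 0 0" --claw 0

```text
time_s: 1.4
tcp_pos: [0.5958, -0.3595, 0.1992]
orientation: [[0.903, 0.43, 0.001], [0.43, -0.903, 0.003], [0.002, -0.002, -1.0]]
wrist_force: [0.0, 0.3, 0.7]
gripper_width: 0.0856
gripper_force: 0.0
```

Request:
servo_tool --pt "0 0 0 -7" --pt "0 0 0 -7" --pt "0 0 0 -7" --pt "0 0 0 -7" --pt "0 0 0 -7" --pt "0 0 0 -7" --pt "0 0 0 -7" --pt "0 0 0 -7" --pt "0 0 0 -7" --pt "0 0 0 -7" --pt "0 0 0 0" --pt "0 0 0 0"

```text
time_s: 2.6
tcp_pos: [0.592, -0.3655, 0.1992]
orientation: [[-0.085, 0.996, -0.001], [0.996, 0.085, -0.0], [-0.0, -0.001, -1.0]]
wrist_force: [1.4, -0.3, -0.1]
gripper_width: 0.0853
gripper_force: 0.0
```

```bash
python3 -c "
from h import *
plan(.5923,-.365,5)
d=snap('wrist','w1.png')
for p in [(.5923,-.366,.07),(.595,-.377,.082)]: print(proj(d,p))"
```

```text
t 2.6 pos [ 0.592  -0.3655  0.1992] yaw 4.9 tiltz [-0.001 -0.    -1.   ] shift mm [ 0.5  0.3 -0. ] /row [ 0.  0. -0.] twist -0.1 w 0.0853 j [ 39.  33. -17.  96.  11.  53.  23.]
(np.float64(320.98455963697137), np.float64(179.84322117523692))
(np.float64(322.86220358761125), np.float64(194.12056957001252))
```

View pics/w1.png

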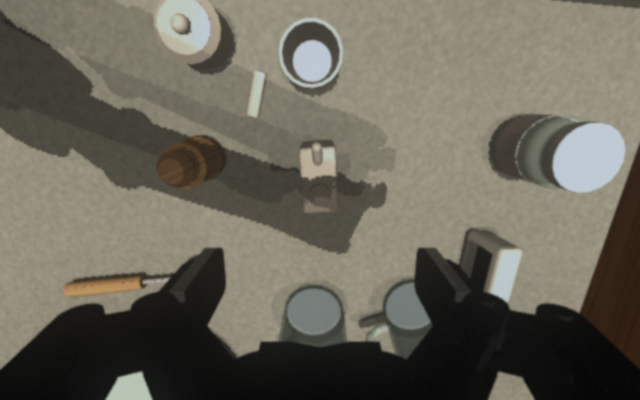

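The cruet lies where predicted (top centre ≈ (318,178), stopper ≈ (319,189), long side vertical between the fingers). Descend and grip.

Request:
servo_tool --pt "0 0 10 0" --pt "0 0 20 0" --pt "0 0 25 0" --pt "0 0 25 0" --pt "0 0 25 0" --pt "0 0 25 0" --pt "0 0 18 0" --pt "0 0 10 0" --pt "0 0 5 0" --pt "0 0 2 0" --pt "0 0 0 0" --pt "0 0 0 0"

```text
time_s: 3.85
tcp_pos: [0.5935, -0.3656, 0.0354]
orientation: [[-0.089, 0.996, 0.002], [0.996, 0.089, -0.001], [-0.001, 0.002, -1.0]]
wrist_force: [-0.9, -0.4, 0.8]
gripper_width: 0.0854
gripper_force: 0.0
```

Request:
servo_tool --pt "0 0 0 0" --pt "0 0 0 0" --pt "0 0 0 0" --pt "0 0 0 0" --pt "0 0 0 0" --pt "0 0 0 0" --pt "0 0 0 0" --pt "0 0 0 0" --pt "0 0 0 0" --pt "0 0 0 0" --claw 1

```text
time_s: 4.85
tcp_pos: [0.5926, -0.3653, 0.0351]
orientation: [[-0.089, 0.996, -0.0], [0.996, 0.089, -0.0], [-0.0, -0.0, -1.0]]
wrist_force: [-1.7, 1.3, 5.9]
gripper_width: 0.0334
gripper_force: 58.8
```

Request:
servo_tool --pt "0 0 -4 0" --pt "0 0 -10 0" --pt "0 0 -18 0" --pt "0 0 -20 0" --pt "0 0 -20 0" --pt "0 0 -20 0" --pt "0 0 -20 0" --pt "0 0 -18 0" --pt "0 0 -10 0" --pt "0 0 -5 0" --pt "0 0 0 0"

```text
time_s: 5.95
tcp_pos: [0.5929, -0.3653, 0.1801]
orientation: [[-0.089, 0.996, 0.001], [0.996, 0.089, -0.001], [-0.001, 0.001, -1.0]]
wrist_force: [-0.2, 0.2, -2.5]
gripper_width: 0.0328
gripper_force: 59.4
```

```bash
python3 -c "
from h import *
plan(.506,.1965,98.4,n=20)
snap('wrist','w2.png')"
```

```text
t 6.0 pos [ 0.5929 -0.3653  0.1801] yaw 5.1 tiltz [ 0.001 -0.001 -1.   ] shift mm [ 5.673e+02 -3.680e+01 -4.000e-01] /row [28.4 -1.8 -0. ] twist 86.7 w 0.0328 j [ 39.  34. -17.  97.  12.  51.  23.]
```

View pics/w2.png

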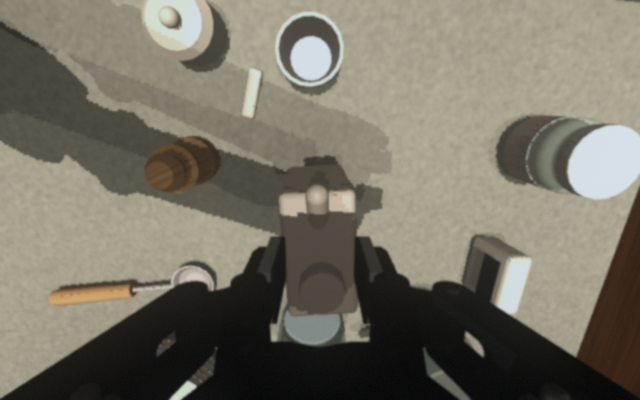

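The cruet is held upright, top face from (318,190) to (320,314).

```bash
python3 -c "
from h import *
d=snap('wrist')
a=onz(d,318,190,.2147);b=onz(d,321,314,.2147);print(a,b,(a+b)/2,np.linalg.norm(a-b))"
```

```text
[ 0.58786798 -0.33346353] [ 0.59504355 -0.39819107] [ 0.59145576 -0.3658273 ] 0.06512406397409899
```

Request:
servo_tool --pt "10 -1 0 0" --pt "20 -1 0 0" --pt "30 -2 0 0" --pt "32 -2 0 0" --pt "32 -2 0 0" --pt "32 -2 0 0" --pt "32 -2 0 0" --pt "32 -2 0 0" --pt "32 -2 0 0" --pt "32 -2 0 0" --pt "32 -2 0 0" --pt "32 -2 0 0"

```text
time_s: 7.25
tcp_pos: [0.5381, -0.0173, 0.1791]
orientation: [[-0.091, 0.996, -0.001], [0.996, 0.091, 0.001], [0.001, -0.001, -1.0]]
wrist_force: [0.4, 0.3, -2.2]
gripper_width: 0.0334
gripper_force: 59.4
```

Request:
servo_tool --pt "32 -2 0 0" --pt "32 -2 0 0" --pt "32 -2 0 0" --pt "32 -2 0 0" --pt "32 -2 0 0" --pt "28 -2 0 0" --pt "18 -2 0 0" --pt "10 -1 0 0" --pt "3 0 0 0" --pt "0 0 0 0"

```text
time_s: 8.25
tcp_pos: [0.505, 0.1962, 0.1791]
orientation: [[-0.089, 0.996, -0.001], [0.996, 0.089, -0.001], [-0.001, -0.001, -1.0]]
wrist_force: [0.8, -0.8, -2.5]
gripper_width: 0.0329
gripper_force: 59.4
```

Request:
servo_tool --pt "0 0 0 4" --pt "0 0 0 8" --pt "0 0 0 8" --pt "0 0 0 8" --pt "0 0 0 8" --pt "0 0 0 8" --pt "0 0 0 8" --pt "0 0 0 8" --pt "0 0 0 8" --pt "0 0 0 8" --pt "0 0 0 7" --pt "0 0 0 4"

```text
time_s: 9.45
tcp_pos: [0.5057, 0.1945, 0.1792]
orientation: [[0.991, 0.134, -0.0], [0.134, -0.991, -0.001], [-0.001, 0.001, -1.0]]
wrist_force: [0.2, 1.7, -1.1]
gripper_width: 0.033
gripper_force: 59.4
```

```bash
python3 -c "
from h import *
plan(.506,.1965,98.4)
d=snap('wrist','w3.png')
print(proj(d,(.506,.1965,.01)))
for a in(-1,1):
  for b in(-1,1):
    p=np.array([.506,.1965,.026])+a*.044*np.array([.989,.146,0])+b*.029*np.array([-.146,.989,0]); print(a,b,np.round(proj(d,p)))"
```

```text
t 9.4 pos [0.5057 0.1945 0.1792] yaw -82.3 tiltz [-0.    -0.001 -1.   ] shift mm [ 0.6 -2.  -0. ] /row [ 0.1 -0.2 -0. ] twist -0.7 w 0.033 j [ -27.   22.    2.  117.   -1.   41. -107.]
(np.float64(317.3650630571155), np.float64(170.3406753041362))
-1 -1 [345. 213.]
-1 1 [291. 213.]
1 -1 [345. 130.]
1 1 [288. 131.]
```

View pics/w3.png

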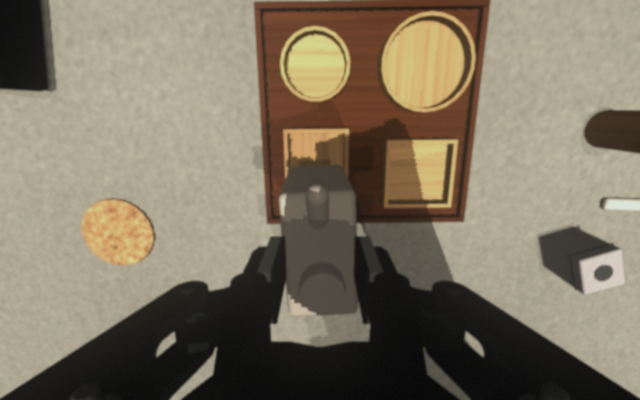

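Well outer rim seen at u 283–350, far edge v≈128, agreeing with the prediction to 1–2 mm. Lower.

Request:
servo_tool --pt "0.5 -2 8 -0.7" --pt "0 0 18 0" --pt "0 0 22 0" --pt "0 0 22 0" --pt "0 0 22 0" --pt "0 0 16 0" --pt "0 0 10 0" --pt "0 0 6 0" --pt "0 0 3 0" --pt "0 0 0 0" --pt "0 0 0 0"

```text
time_s: 10.6
tcp_pos: [0.5063, 0.1986, 0.0529]
orientation: [[0.988, 0.153, 0.001], [0.153, -0.988, 0.001], [0.001, -0.0, -1.0]]
wrist_force: [0.4, 0.1, -2.5]
gripper_width: 0.0329
gripper_force: 59.4
```

Request:
servo_tool --pt "0 1 3 0" --pt "0 0 2 0" --pt "0 0 1 0" --pt "0 0 1 0" --pt "0 0 0 0" --pt "0 0 0 0"

```text
time_s: 11.2
tcp_pos: [0.5059, 0.1974, 0.0453]
orientation: [[0.988, 0.153, -0.0], [0.153, -0.988, 0.0], [-0.0, -0.0, -1.0]]
wrist_force: [0.1, 0.2, -2.1]
gripper_width: 0.033
gripper_force: 59.4
```

Request:
servo_tool --pt "0 0 0.5 0" --pt "0 0 0.5 0" --pt "0 0 0 0" --pt "0 0 0 0"

```text
time_s: 11.6
tcp_pos: [0.5061, 0.1976, 0.045]
orientation: [[0.988, 0.153, 0.0], [0.153, -0.988, 0.0], [0.0, -0.0, -1.0]]
wrist_force: [-0.9, -0.4, 5.1]
gripper_width: 0.033
gripper_force: 60.7
```

Floor contact (force turned upward). Release and rise.

Request:
servo_tool --pt "0 0 0 0" --pt "0 0 0 0" --pt "0 0 0 0" --pt "0 0 0 0" --pt "0 0 0 0" --pt "0 0 0 0" --pt "0 0 0 0" --pt "0 0 0 0" --claw 0

```text
time_s: 12.4
tcp_pos: [0.5059, 0.1974, 0.0443]
orientation: [[0.988, 0.153, -0.0], [0.153, -0.988, -0.0], [-0.0, 0.0, -1.0]]
wrist_force: [0.5, 0.6, 0.8]
gripper_width: 0.0854
gripper_force: 0.0
```

Request:
servo_tool --pt "0 0 -8 0" --pt "0 0 -18 0" --pt "0 0 -25 0" --pt "0 0 -25 0" --pt "0 0 -25 0" --pt "0 0 -25 0" --pt "0 0 -15 0" --pt "0 0 -10 0" --pt "0 0 -4 0" --pt "0 0 0 0"

```text
time_s: 13.4
tcp_pos: [0.5059, 0.1974, 0.1995]
orientation: [[0.988, 0.153, 0.0], [0.153, -0.988, 0.0], [0.0, -0.0, -1.0]]
wrist_force: [0.6, -0.6, 0.3]
gripper_width: 0.0853
gripper_force: 0.0
```

```bash
python3 -c "
from h import *
plan(.4515,-.1014,122.5)
snap('top','t1.png')
d=snap('scene','s1.png')
import cv2
a=cv2.imread('pics/s1.png')[160:270,150:450]; cv2.imwrite('pics/s1c.png',cv2.resize(a,None,fx=2.6,fy=2.6,interpolation=2))
"
```

```text
t 13.4 pos [0.5059 0.1974 0.1995] yaw -81.2 tiltz [ 0.  0. -1.] shift mm [-9.95e+01  2.87e+02 -1.00e-01] /row [-9.9 28.7 -0. ] twist -23.7 w 0.0853 j [ -27.   21.    1.  116.   -1.   43. -107.]
```

View pics/s1c.png

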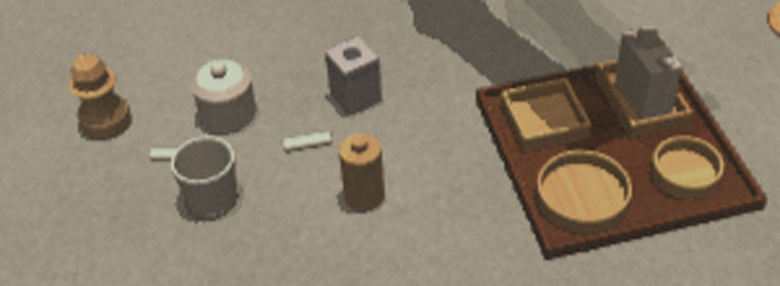

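The cruet stands upright in the oblong well (crop 650,80). Next the box.

Request:
servo_tool --pt "-5 15 0 0" --pt "-10 28 0 0" --pt "-11 32 0 0" --pt "-12 34 0 0" --pt "-12 34 0 0" --pt "-12 34 0 0" --pt "-12 34 0 0" --pt "-11 32 0 0" --pt "-9 26 0 0" --pt "-5 14 0 0" --pt "-1 4 0 0"

```text
time_s: 14.6
tcp_pos: [0.4489, -0.1045, 0.1987]
orientation: [[0.989, 0.148, -0.002], [0.148, -0.989, -0.001], [-0.002, 0.0, -1.0]]
wrist_force: [0.5, 0.9, -1.2]
gripper_width: 0.0851
gripper_force: 0.0
```

Request:
servo_tool --pt "0 0 0 -6" --pt "0 0 0 -8" --pt "0 0 0 -6.7" --pt "0 0 0 -3" --pt "0 0 0 0" --pt "0 0 0 0"

```text
time_s: 15.2
tcp_pos: [0.4506, -0.1012, 0.199]
orientation: [[0.844, 0.537, -0.001], [0.537, -0.844, 0.0], [-0.001, -0.001, -1.0]]
wrist_force: [-0.4, 0.5, -0.1]
gripper_width: 0.0855
gripper_force: 0.0
```

```bash
python3 -c "
from h import *
plan(.4515,-.1014,122.5)
d=snap('wrist','w4.png'); print(proj(d,(.4515,-.1014,.064)))"
```

```text
t 15.2 pos [ 0.4506 -0.1012  0.199 ] yaw -57.5 tiltz [-0.001  0.    -1.   ] shift mm [ 0.6  0.7 -0. ] /row [ 0.1  0.1 -0. ] twist -0.0 w 0.0855 j [  6.  15.   1. 125.  -0.  40. -50.]
(np.float64(320.4417481894822), np.float64(176.75913724641242))
```

View pics/w4.png

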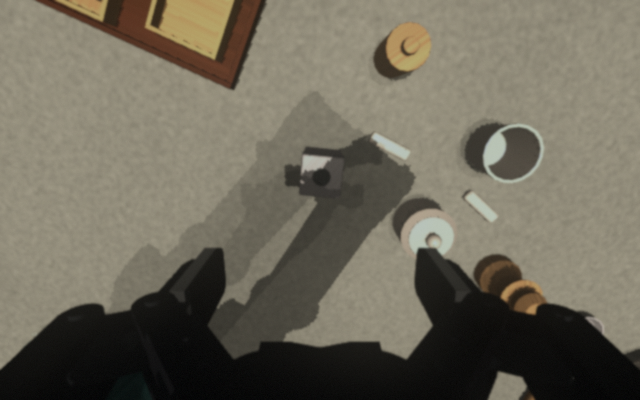

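Disc at (321,177), exactly as predicted; the box edges are turned about 3° clockwise in the picture, so twist +3, descend, grip.

Request:
servo_tool --pt "0.5 0.5 10 3" --pt "0 0 20 0" --pt "0 0 25 0" --pt "0 0 25 0" --pt "0 0 25 0" --pt "0 0 25 0" --pt "0 0 18 0" --pt "0 0 10 0" --pt "0 0 5 0" --pt "0 0 1 0" --pt "0 0 0 0"

```text
time_s: 16.35
tcp_pos: [0.4521, -0.1018, 0.0358]
orientation: [[0.871, 0.492, 0.001], [0.492, -0.871, -0.0], [0.001, 0.001, -1.0]]
wrist_force: [-0.1, 0.7, 0.4]
gripper_width: 0.0852
gripper_force: 0.0
```

Request:
servo_tool --pt "0 0 0 0" --pt "0 0 0 0" --pt "0 0 0 0" --pt "0 0 0 0" --pt "0 0 0 0" --pt "0 0 0 0" --pt "0 0 0 0" --pt "0 0 0 0" --pt "0 0 0 0" --claw 1

```text
time_s: 17.25
tcp_pos: [0.4516, -0.1017, 0.0352]
orientation: [[0.87, 0.492, -0.0], [0.492, -0.87, 0.0], [-0.0, -0.0, -1.0]]
wrist_force: [0.3, -0.2, -0.2]
gripper_width: 0.0004
gripper_force: 0.0
```

Request:
servo_tool --pt "0 0 -4 0" --pt "0 0 -10 0" --pt "0 0 -18 0" --pt "0 0 -20 0" --pt "0 0 -20 0" --pt "0 0 -20 0" --pt "0 0 -20 0" --pt "0 0 -18 0" --pt "0 0 -10 0" --pt "0 0 -5 0" --pt "0 0 0 0"

```text
time_s: 18.35
tcp_pos: [0.4518, -0.1017, 0.1808]
orientation: [[0.87, 0.492, 0.001], [0.492, -0.87, -0.0], [0.001, 0.001, -1.0]]
wrist_force: [-0.4, 0.1, 0.1]
gripper_width: 0.0001
gripper_force: 0.0
```

```bash
python3 -c "
from h import *
plan(.522,.0895,98.4)
"
```

```text
t 18.4 pos [ 0.4518 -0.1017  0.1808] yaw -60.5 tiltz [ 0.001 -0.    -1.   ] shift mm [ 155.2 -131.9    0. ] /row [ 15.5 -13.2   0. ] twist 21.1 w 0.0001 j [  6.  17.   2. 126.  -1.  37. -52.]
```

The fingers closed on nothing; look.

```bash
python3 -c "
from h import *
import cv2
d=snap('wrist','w5.png'); e=snap('scene','s2.png')
a=cv2.imread('pics/w5.png'); b=cv2.imread('pics/s2.png')[140:260,190:350]
b=cv2.resize(b,(533,400)); a=cv2.resize(a[:,180:440],(260,400))
cv2.imwrite('pics/m5.png',np.hstack([a,b]))
"
```

```text
(no output)
```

View pics/m5.png

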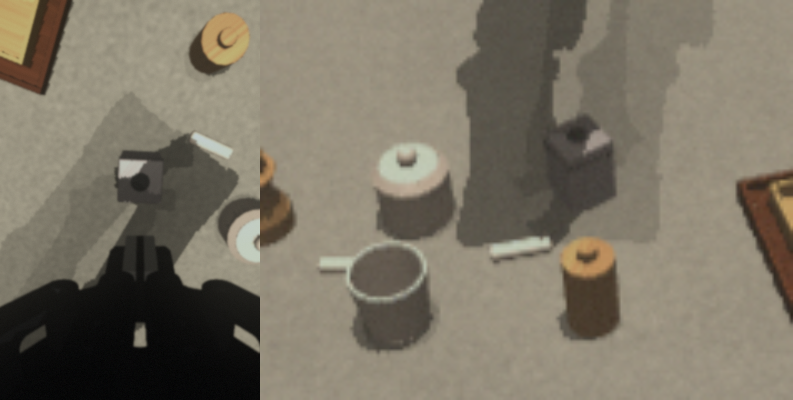

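```bash
python3 -c "
from h import *
d=get_image('wrist'); print(proj(d,(.4515,-.1014,.064)), onz(d,320,181,.064))
o,r=ray(d,320,181)
e=get_image('top'); im=e['image'][225:256,335:372].astype(int).sum(2)
import cv2
cv2.imwrite('pics/tc.png',cv2.resize(cv2.cvtColor(e['image'],cv2.COLOR_RGB2BGR)[215:265,330:425],None,fx=8,fy=8,interpolation=2))
f=get_image('scene')
# disc in scene crop: (578,132) in montage -> px
u=190+(578-260)*160/533; v=140+132*120/400
o2,r2=ray(f,u,v); print('scene px',u,v,'on .064',onz(f,u,v,.064),'pred',proj(f,(.4515,-.1014,.064)))
A=np.c_[r,-r2]; s=np.linalg.lstsq(A,o2-o,rcond=None)[0]; print('tri',o+r*s[0],o2+r2*s[1])
"
```

```text
(np.float64(319.7721917169423), np.float64(181.2666467979795)) [ 0.45182745 -0.1014597 ]
scene px 285.4596622889306 179.6 on .064 [ 0.44988831 -0.09931572] pred (np.float64(284.7230096821406), np.float64(180.06606671780509))
tri [ 0.45235299 -0.10116239  0.06662202] [ 0.45258259 -0.09932457  0.06636762]
```

View pics/tc.png

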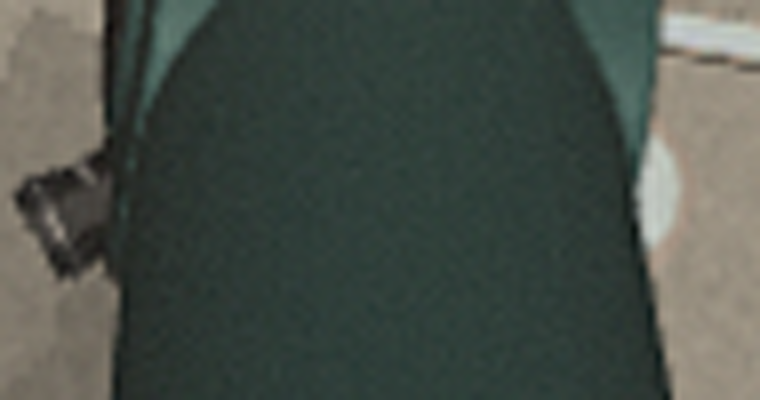

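The box has not moved: still at (0.452,-0.101), though the fingers reported shutting there. Retry in small steps, watching the width.

Request:
servo_tool --pt "0 0 0 0" --pt "0 0 0 0" --pt "0 0 0 0" --pt "0 0 0 0" --pt "0 0 0 0" --pt "0 0 0 0" --pt "0 0 0 0" --pt "0 0 0 0" --claw 0

```text
time_s: 19.4
tcp_pos: [0.4517, -0.1017, 0.1803]
orientation: [[0.871, 0.492, 0.0], [0.492, -0.871, -0.0], [0.0, 0.0, -1.0]]
wrist_force: [0.5, -0.5, -0.0]
gripper_width: 0.0855
gripper_force: 0.0
```

Request:
servo_tool --pt "0 0 10 0" --pt "0 0 20 0" --pt "0 0 25 0" --pt "0 0 25 0" --pt "0 0 25 0" --pt "0 0 20 0" --pt "0 0 14 0" --pt "0 0 7 0" --pt "0 0 3 0" --pt "0 0 0 0" --pt "0 0 0 0"

```text
time_s: 20.5
tcp_pos: [0.4521, -0.1018, 0.0318]
orientation: [[0.871, 0.492, 0.001], [0.492, -0.871, -0.0], [0.001, 0.001, -1.0]]
wrist_force: [-0.9, -0.2, 0.2]
gripper_width: 0.0852
gripper_force: 0.0
```

```bash
python3 -c "
from h import *
plan(.4518,-.1014,119.5)
import cv2
a=snap('wrist','w6.png'); b=snap('scene','s6.png')
x=cv2.imread('pics/w6.png')[:,120:520]; y=cv2.imread('pics/s6.png')[130:230,240:340]
cv2.imwrite('pics/m6.png',np.hstack([x,cv2.resize(y,(400,400),interpolation=2)]))
"
```

```text
t 20.5 pos [ 0.4521 -0.1018  0.0318] yaw -60.5 tiltz [ 0.001 -0.    -1.   ] shift mm [-0.1 -0.4 -0. ] /row [-0. -0. -0.] twist -0.0 w 0.0852 j [  7.  33.   1. 132.  -1.  15. -52.]
```

View pics/m6.png

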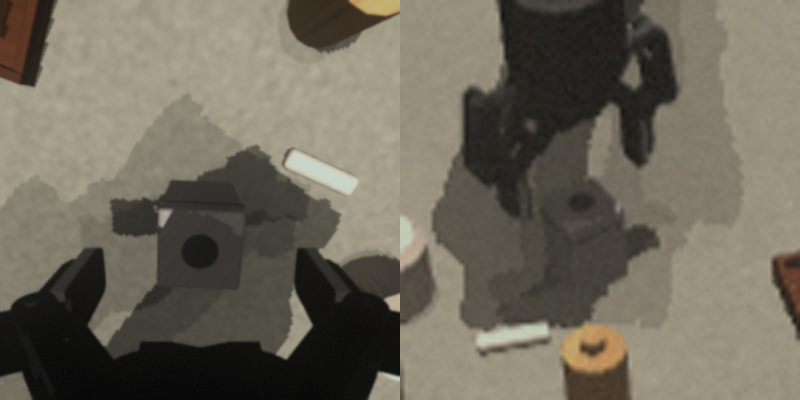

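```bash
python3 -c "
from h import *
s=telemetry.sense(); p=s['tcp_pos'];R=np.array(s['orientation'])
d=get_image('scene'); w=get_image('wrist')
for sy in(-1,1):
  for zz in (-13,8):
    q=p+R@np.array([0,sy*.043,zz/1e3]); print(sy,zz,q.round(3),np.round(proj(d,q)),np.round(proj(w,q)))
o,_=ray(w,1,1);print('cam',o, R.T@(o-p))
# two-view point of +y fingertip: scene (270,184)/(300,170)
for px in((270,184),(300,170)): print(px,[onz(d,*px,z).round(3) for z in(.03,.06,.09)])
"
```

```text
-1 -13 [ 0.431 -0.064  0.045] [298. 179.] [241. 235.]
-1 8 [ 0.431 -0.064  0.024] [299. 185.] [249. 222.]
1 -13 [ 0.473 -0.139  0.045] [272. 192.] [398. 235.]
1 8 [ 0.473 -0.139  0.024] [272. 198.] [390. 222.]
cam [ 0.5108529  -0.06853234  0.20776744] [ 6.76143011e-02  9.12798570e-05 -1.75758324e-01]
(270, 184) [array([ 0.424, -0.143]), array([ 0.457, -0.141]), array([ 0.491, -0.14 ])]
(300, 170) [array([ 0.375, -0.055]), array([ 0.411, -0.057]), array([ 0.446, -0.059])]
```

```bash
python3 -c "
from h import *
s=telemetry.sense(); p=s['tcp_pos'];R=np.array(s['orientation'])
d=get_image('scene'); w=get_image('wrist')
print('disc pred',proj(w,(.4518,-.1014,.064)))
for a,b in(((416,250),(270,184)),((222,250),(300,170))):
  o,r=ray(w,*a);o2,r2=ray(d,*b)
  k=np.linalg.lstsq(np.c_[r,-r2],o2-o,rcond=None)[0]; A=o+r*k[0];B=o2+r2*k[1]; print(A.round(3),B.round(3),'tool',(R.T@((A+B)/2-p)*1e3).round(1))
"
```

```text
disc pred (np.float64(318.787500953322), np.float64(250.16757712632483))
[ 0.478 -0.137  0.075] [ 0.476 -0.141  0.077] tool [  3.5  44.7 -43.9]
[ 0.441 -0.061  0.085] [ 0.441 -0.058  0.085] tool [ 10.7 -42.1 -53.2]
```

The two views show the open fingertips really stand about 45 mm behind the reported TCP (not about 5), so the first closing passed above the box. Go about 37 mm lower.

Request:
servo_tool --pt "0 0 4 0" --pt "0 0 8 0" --pt "0 0 10 0" --pt "0 0 8 0" --pt "0 0 5 0" --pt "0 0 2 0" --pt "0 0 0 0" --pt "0 0 0 0"

```text
time_s: 21.6
tcp_pos: [0.4517, -0.1017, -0.0057]
orientation: [[0.871, 0.492, 0.0], [0.492, -0.871, -0.0], [0.0, 0.0, -1.0]]
wrist_force: [-0.6, -0.1, -0.2]
gripper_width: 0.0854
gripper_force: 0.0
```

Request:
servo_tool --pt "0 0 0 0" --pt "0 0 0 0" --pt "0 0 0 0" --pt "0 0 0 0" --pt "0 0 0 0" --pt "0 0 0 0" --pt "0 0 0 0" --pt "0 0 0 0" --pt "0 0 0 0" --claw 1

```text
time_s: 22.5
tcp_pos: [0.4519, -0.1018, -0.0052]
orientation: [[0.871, 0.492, 0.001], [0.492, -0.871, -0.0], [0.0, 0.0, -1.0]]
wrist_force: [0.4, -0.1, 6.3]
gripper_width: 0.0419
gripper_force: 59.6
```

Gripped (41.9 mm). Lift, carry, twist.

Request:
servo_tool --pt "0 0 -4 0" --pt "0 0 -10 0" --pt "0 0 -18 0" --pt "0 0 -20 0" --pt "0 0 -20 0" --pt "0 0 -20 0" --pt "0 0 -20 0" --pt "0 0 -18 0" --pt "0 0 -10 0" --pt "0 0 -5 0" --pt "0 0 0 0"

```text
time_s: 23.6
tcp_pos: [0.4517, -0.1017, 0.1397]
orientation: [[0.87, 0.492, 0.001], [0.492, -0.87, -0.0], [0.001, 0.001, -1.0]]
wrist_force: [0.5, -0.3, -1.3]
gripper_width: 0.0418
gripper_force: 59.6
```

Request:
servo_tool --pt "8 -7 0 0" --pt "15 -12 0 0" --pt "18 -15 0 0" --pt "20 -17 0 0" --pt "20 -17 0 0" --pt "20 -17 0 0" --pt "18 -16 0 0" --pt "16 -14 0 0" --pt "12 -10 0 0" --pt "6 -5 0 0" --pt "2 -2 0 0" --pt "0 0 0 0"

```text
time_s: 24.8
tcp_pos: [0.5212, 0.0891, 0.139]
orientation: [[0.871, 0.492, -0.001], [0.492, -0.871, -0.001], [-0.001, 0.0, -1.0]]
wrist_force: [-0.5, 0.1, -0.5]
gripper_width: 0.0418
gripper_force: 59.6
```

Request:
servo_tool --pt "0 0 0 4" --pt "0 0 0 7" --pt "0 0 0 6" --pt "0 0 0 4" --pt "0 0 0 0" --pt "0 0 0 0"

```text
time_s: 25.4
tcp_pos: [0.5213, 0.0885, 0.1393]
orientation: [[0.989, 0.148, -0.0], [0.148, -0.989, -0.0], [-0.0, 0.0, -1.0]]
wrist_force: [-0.0, -0.2, -1.4]
gripper_width: 0.0417
gripper_force: 59.6
```

```bash
python3 -c "
from h import *
plan(.522,.0895,98.4,z=.005)
import cv2
d=get_image('wrist'); print('disc pred',proj(d,np.append(telemetry.sense()['tcp_pos'][:2],.069+telemetry.sense()['tcp_pos'][2])))
im=d['image'].astype(int).sum(2); 
print('tray left/well pred',proj(d,(.522,.0895,.026)))
cv2.imwrite('pics/w7.png',cv2.cvtColor(d['image'],cv2.COLOR_RGB2BGR))
"
```

```text
t 25.4 pos [0.5213 0.0885 0.1393] yaw -81.5 tiltz [-0. -0. -1.] shift mm [  0.9  -0.9 134.3] /row [ 0.1 -0.1 13.4] twist 0.1 w 0.0417 j [-20.  25.   7. 121.  -5.  35. -91.]
disc pred (np.float64(317.9544061936726), np.float64(292.1676011940504))
tray left/well pred (np.float64(318.2308746188836), np.float64(181.58290726709055))
```

Request:
servo_tool --pt "1 -1 8 0" --pt "0 0 18 0" --pt "0 0 22 0" --pt "0 0 22 0" --pt "0 0 22 0" --pt "0 0 16 0" --pt "0 0 10 0" --pt "0 0 6 0" --pt "0 0 3 0" --pt "0 0 0 0" --pt "0 0 0 0"

```text
time_s: 26.55
tcp_pos: [0.5229, 0.0908, 0.0128]
orientation: [[0.989, 0.148, 0.001], [0.148, -0.989, 0.0], [0.001, -0.0, -1.0]]
wrist_force: [-0.4, -0.0, -0.3]
gripper_width: 0.0414
gripper_force: 59.6
```

Request:
servo_tool --pt "0 0 3 0" --pt "0 0 2 0" --pt "0 0 1 0" --pt "0 0 0 0" --pt "0 0 0 0"

```text
time_s: 27.05
tcp_pos: [0.5224, 0.0907, 0.0063]
orientation: [[0.989, 0.148, -0.0], [0.148, -0.989, -0.0], [-0.0, 0.0, -1.0]]
wrist_force: [-0.5, 0.4, -0.6]
gripper_width: 0.0415
gripper_force: 59.6
```

Request:
servo_tool --pt "0 0 1 0" --pt "0 0 0.5 0" --pt "0 0 0.5 0" --pt "0 0 0 0"

```text
time_s: 27.45
tcp_pos: [0.5225, 0.0907, 0.0048]
orientation: [[0.989, 0.148, 0.0], [0.148, -0.989, 0.0], [0.0, -0.0, -1.0]]
wrist_force: [-1.3, -0.2, 4.8]
gripper_width: 0.0416
gripper_force: 60.4
```

Request:
servo_tool --pt "0 0 0 0" --pt "0 0 0 0" --pt "0 0 0 0" --pt "0 0 0 0" --pt "0 0 0 0" --pt "0 0 0 0" --pt "0 0 0 0" --pt "0 0 0 0" --claw 0

```text
time_s: 28.25
tcp_pos: [0.5225, 0.0907, 0.0043]
orientation: [[0.989, 0.148, -0.0], [0.148, -0.989, -0.0], [-0.0, 0.0, -1.0]]
wrist_force: [0.5, 1.0, 0.7]
gripper_width: 0.085
gripper_force: 0.0
```

Request:
servo_tool --pt "0 0 -8 0" --pt "0 0 -18 0" --pt "0 0 -25 0" --pt "0 0 -25 0" --pt "0 0 -25 0" --pt "0 0 -25 0" --pt "0 0 -15 0" --pt "0 0 -10 0" --pt "0 0 -4 0" --pt "0 0 0 0"

```text
time_s: 29.25
tcp_pos: [0.5224, 0.0907, 0.1596]
orientation: [[0.989, 0.148, 0.0], [0.148, -0.989, 0.0], [0.0, -0.0, -1.0]]
wrist_force: [0.0, 0.5, -0.5]
gripper_width: 0.0851
gripper_force: 0.0
```

```bash
python3 -c "
from h import *
plan(.4593,-.2367,98.4)"
```

```text
t 29.2 pos [0.5224 0.0907 0.1596] yaw -81.5 tiltz [ 0.  0. -1.] shift mm [-1.108e+02  3.145e+02 -1.000e-01] /row [-11.1  31.4  -0. ] twist 0.1 w 0.0851 j [-21.  23.   8. 120.  -5.  37. -91.]
```

Request:
servo_tool --pt "-5 15 0 0" --pt "-10 28 0 0" --pt "-12 34 0 0" --pt "-13 36 0 0" --pt "-13 37 0 0" --pt "-13 37 0 0" --pt "-13 37 0 0" --pt "-12 35 0 0" --pt "-10 28 0 0" --pt "-6 18 0 0" --pt "-3 8 0 0" --pt "-1 2 0 0"

```text
time_s: 30.45
tcp_pos: [0.4577, -0.2385, 0.1586]
orientation: [[0.989, 0.145, -0.002], [0.145, -0.989, 0.0], [-0.002, -0.001, -1.0]]
wrist_force: [-0.2, 0.3, 0.2]
gripper_width: 0.0851
gripper_force: 0.0
```

```bash
python3 - <<'E'
from h import *
plan(.4593,-.2367,98.4)
d=snap('wrist','w8.png'); u,v=proj(d,(.4593,-.2367,.055)); print(u,v, proj(d,(.4593,-.2367,.071)))
g=cv2.cvtColor(d['image'],cv2.COLOR_RGB2HSV); L=cv2.cvtColor(d['image'],cv2.COLOR_RGB2GRAY)
c=cv2.HoughCircles(cv2.medianBlur(L,5),cv2.HOUGH_GRADIENT,1,30,param1=80,param2=22,minRadius=22,maxRadius=48)
print([q for q in c[0] if np.hypot(q[0]-u,q[1]-v)<50] if c is not None else None)
a=cv2.imread('pics/w8.png'); t=snap('top','t8.png'); b=cv2.imread('pics/t8.png')[145:255,205:475]
cv2.imwrite('pics/m8.png',np.vstack([a[60:320,:],cv2.resize(b,(640,261),interpolation=2)]))
E
```

```text
t 30.4 pos [ 0.4577 -0.2385  0.1586] yaw -81.7 tiltz [-0.002  0.    -1.   ] shift mm [ 1.8 -1.5 -0. ] /row [ 0.2 -0.2 -0. ] twist -0.1 w 0.0851 j [ 15.  23.   9. 121.  -6.  37. -53.]
317.5156029151667 182.83337287225237 (np.float64(317.3797475858638), np.float64(187.18551866134663))
[]
```

View pics/m8.png

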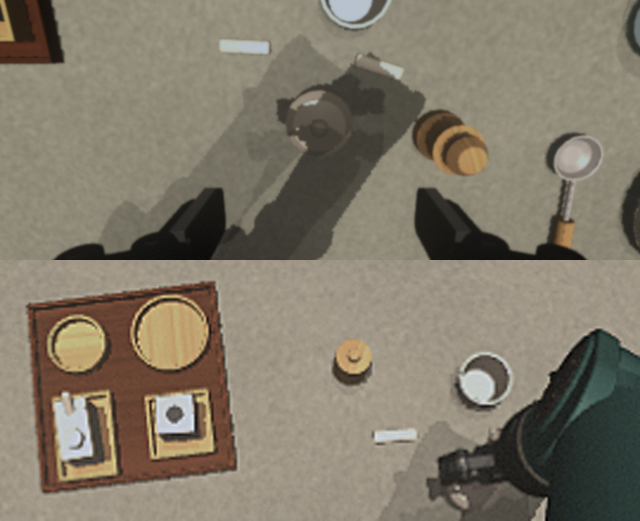

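Lower half: the cruet (70,435) and box (175,415) stand in their wells. Upper half: pot knob at wrist (319,186), 1–2 px from prediction; the mill is clear of the right finger. Descend and grip the pot.

Request:
servo_tool --pt "2 0 10 0" --pt "0 0 20 0" --pt "0 0 25 0" --pt "0 0 25 0" --pt "0 0 25 0" --pt "0 0 25 0" --pt "0 0 20 0" --pt "0 0 13 0" --pt "0 0 8 0" --pt "0 0 3 0" --pt "0 0 0 0" --pt "0 0 0 0"

```text
time_s: 31.75
tcp_pos: [0.4616, -0.2372, -0.0141]
orientation: [[0.989, 0.148, 0.001], [0.148, -0.989, -0.001], [0.001, 0.001, -1.0]]
wrist_force: [-0.3, -0.6, 0.2]
gripper_width: 0.0854
gripper_force: 0.0
```

Request:
servo_tool --pt "0 0 0 0" --pt "0 0 0 0" --pt "0 0 0 0" --pt "0 0 0 0" --pt "0 0 0 0" --pt "0 0 0 0" --pt "0 0 0 0" --pt "0 0 0 0" --claw 1

```text
time_s: 32.55
tcp_pos: [0.4615, -0.2372, -0.0137]
orientation: [[0.989, 0.147, 0.001], [0.147, -0.989, -0.0], [0.001, 0.001, -1.0]]
wrist_force: [-0.9, 1.1, 5.3]
gripper_width: 0.0582
gripper_force: 64.0
```

Request:
servo_tool --pt "0 0 -3 0" --pt "0 0 -6 0" --pt "0 0 -10 0" --pt "0 0 -16 0" --pt "0 0 -20 0" --pt "0 0 -20 0" --pt "0 0 -20 0" --pt "0 0 -20 0" --pt "0 0 -16 0" --pt "0 0 -10 0" --pt "0 0 -5 0" --pt "0 0 0 0"

```text
time_s: 33.75
tcp_pos: [0.4613, -0.237, 0.1318]
orientation: [[0.989, 0.148, 0.001], [0.148, -0.989, -0.0], [0.001, 0.0, -1.0]]
wrist_force: [0.1, -0.2, -0.6]
gripper_width: 0.0585
gripper_force: 64.4
```

```bash
python3 - <<'E'
from h import *
plan(.6285,.105,98.4,n=14)
d=snap('wrist','w9.png'); a=cv2.imread('pics/w9.png'); cv2.imwrite('pics/w9c.png',a[100:360,160:480])
E
```

```text
t 33.8 pos [ 0.4613 -0.237   0.1318] yaw -81.5 tiltz [ 0.001 -0.    -1.   ] shift mm [ 215.9 -313.6    0. ] /row [ 15.4 -22.4   0. ] twist 0.1 w 0.0585 j [ 15.  25.   9. 122.  -7.  33. -52.]
```

View pics/w9c.png

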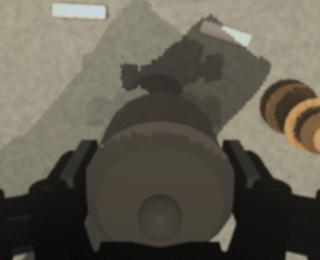

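The pot is held upright, knob at (320,317). Carry to the large well.

```bash
python3 - <<'E'
from h import *
d=get_image('wrist'); p=telemetry.sense()['tcp_pos']; print(onz(d,320,317,p[2]+.0137+.069)-p[:2])
E
```

```text
[-0.00065678 -0.00085483]
```

Request:
servo_tool --pt "6 -9 0 0" --pt "12 -17 0 0" --pt "16 -24 0 0" --pt "20 -29 0 0" --pt "20 -29 0 0" --pt "20 -29 0 0" --pt "20 -29 0 0" --pt "20 -29 0 0" --pt "20 -29 0 0" --pt "18 -27 0 0" --pt "16 -24 0 0" --pt "13 -18 0 0"

```text
time_s: 35.05
tcp_pos: [0.6166, 0.0862, 0.1302]
orientation: [[0.989, 0.151, -0.002], [0.151, -0.989, 0.001], [-0.001, -0.001, -1.0]]
wrist_force: [0.3, -0.2, -1.5]
gripper_width: 0.0576
gripper_force: 64.4
```

Request:
servo_tool --pt "9 -12 0 0" --pt "4 -6 0 0" --pt "2 -3 0 0" --pt "0 0 0 0" --pt "0 0 0 0"

```text
time_s: 35.55
tcp_pos: [0.6279, 0.1037, 0.1313]
orientation: [[0.989, 0.146, -0.001], [0.146, -0.989, -0.001], [-0.001, 0.001, -1.0]]
wrist_force: [-0.2, -0.9, -1.2]
gripper_width: 0.0585
gripper_force: 64.4
```

```bash
python3 -c "
from h import *
plan(.6285,.105,98.4,z=-.0037)"
```

```text
t 35.5 pos [0.6279 0.1037 0.1313] yaw -81.6 tiltz [-0.001 -0.001 -1.   ] shift mm [  0.9  -1.4 135. ] /row [ 0.1 -0.1 13.5] twist -0.0 w 0.0585 j [-20.  32.  10. 107.  -8.  41. -87.]
```

Request:
servo_tool --pt "1 -1 8 0" --pt "0 0 18 0" --pt "0 0 22 0" --pt "0 0 22 0" --pt "0 0 22 0" --pt "0 0 16 0" --pt "0 0 10 0" --pt "0 0 6 0" --pt "0 0 3 0" --pt "0 0 0 0" --pt "0 0 0 0"

```text
time_s: 36.65
tcp_pos: [0.6299, 0.1067, 0.005]
orientation: [[0.989, 0.148, 0.001], [0.148, -0.989, 0.0], [0.001, -0.0, -1.0]]
wrist_force: [0.3, 0.5, -1.7]
gripper_width: 0.0581
gripper_force: 64.4
```

Request:
servo_tool --pt "0 0 3 0" --pt "0 0 2 0" --pt "0 0 1 0" --pt "0 0 0 0" --pt "0 0 0 0"

```text
time_s: 37.15
tcp_pos: [0.6292, 0.1066, -0.0017]
orientation: [[0.989, 0.148, -0.0], [0.148, -0.989, -0.0], [-0.0, 0.0, -1.0]]
wrist_force: [0.4, -0.5, -1.7]
gripper_width: 0.058
gripper_force: 64.4
```

Request:
servo_tool --pt "0 0 0.5 0" --pt "0 0 0.5 0" --pt "0 0 0 0" --pt "0 0 0 0"

```text
time_s: 37.55
tcp_pos: [0.6293, 0.1066, -0.0027]
orientation: [[0.989, 0.148, -0.0], [0.148, -0.989, -0.0], [-0.0, -0.0, -1.0]]
wrist_force: [-0.7, -0.7, -1.3]
gripper_width: 0.058
gripper_force: 64.4
```

Request:
servo_tool --pt "0 0 0.5 0" --pt "0 0 0.5 0" --pt "0 0 0.5 0" --pt "0 0 0 0" --pt "0 0 0 0"

```text
time_s: 38.05
tcp_pos: [0.6293, 0.1066, -0.0036]
orientation: [[0.989, 0.148, 0.0], [0.148, -0.989, 0.0], [0.0, -0.0, -1.0]]
wrist_force: [-1.3, -0.6, 6.1]
gripper_width: 0.0579
gripper_force: 65.1
```

Request:
servo_tool --pt "0 0 0 0" --pt "0 0 0 0" --pt "0 0 0 0" --pt "0 0 0 0" --pt "0 0 0 0" --pt "0 0 0 0" --pt "0 0 0 0" --pt "0 0 0 0" --claw 0

```text
time_s: 38.85
tcp_pos: [0.6293, 0.1066, -0.0042]
orientation: [[0.989, 0.148, -0.0], [0.148, -0.989, -0.0], [-0.0, 0.0, -1.0]]
wrist_force: [-0.1, -0.5, 0.0]
gripper_width: 0.0856
gripper_force: 0.0
```

Request:
servo_tool --pt "0 0 -8 0" --pt "0 0 -18 0" --pt "0 0 -25 0" --pt "0 0 -25 0" --pt "0 0 -25 0" --pt "0 0 -25 0" --pt "0 0 -20 0" --pt "0 0 -12 0" --pt "0 0 -4 0" --pt "0 0 0 0"

```text
time_s: 39.85
tcp_pos: [0.6293, 0.1067, 0.1581]
orientation: [[0.989, 0.148, 0.0], [0.148, -0.989, 0.0], [0.0, -0.0, -1.0]]
wrist_force: [-1.2, -0.4, -0.0]
gripper_width: 0.0857
gripper_force: 0.0
```

```bash
python3 -c "
from h import *
plan(.5938,-.1031,98.4)"
```

```text
t 39.9 pos [0.6293 0.1067 0.1581] yaw -81.5 tiltz [ 0.  0. -1.] shift mm [-66.1 202.2  -0. ] /row [-6.6 20.2 -0. ] twist 0.1 w 0.0857 j [-21.  31.  10. 106.  -8.  44. -88.]
```

Request:
servo_tool --pt "-4 12 0 0" --pt "-7 20 0 0" --pt "-8 26 0 0" --pt "-9 28 0 0" --pt "-9 28 0 0" --pt "-9 28 0 0" --pt "-8 24 0 0" --pt "-6 18 0 0" --pt "-4 12 0 0" --pt "-2 5 0 0" --pt "0 1 0 0" --pt "0 0 0 0"

```text
time_s: 41.05
tcp_pos: [0.5939, -0.1019, 0.1575]
orientation: [[0.989, 0.149, -0.0], [0.149, -0.989, 0.001], [-0.0, -0.001, -1.0]]
wrist_force: [-0.5, -0.4, 0.6]
gripper_width: 0.0855
gripper_force: 0.0
```

```bash
python3 - <<'E'
from h import *
plan(.5938,-.1031,98.4)
d=snap('wrist','w10.png'); u,v=proj(d,(.5938,-.1031,.08)); print(u,v,proj(d,(.5938,-.1031,.07)))
h=cv2.cvtColor(d['image'],cv2.COLOR_RGB2HSV)
m=((h[...,0]<22)&(h[...,1]>90)&(h[...,2]>40)).astype(np.uint8); m[:int(v)-70]=0; m[int(v)+70:]=0; m[:,:int(u)-70]=0; m[:,int(u)+70:]=0
for k in cv2.findContours(m,cv2.RETR_EXTERNAL,cv2.CHAIN_APPROX_NONE)[0]:
    if cv2.contourArea(k)>150: print(cv2.contourArea(k),cv2.boundingRect(k),cv2.minEnclosingCircle(k))
E
```

```text
t 41.0 pos [ 0.5939 -0.1019  0.1575] yaw -81.4 tiltz [-0.     0.001 -1.   ] shift mm [-0.3  1.2 -0. ] /row [-0.   0.1 -0. ] twist 0.2 w 0.0855 j [ -2.  28.  10. 111.  -7.  42. -69.]
320.6761436567957 192.8426197526056 (np.float64(320.65202932424), np.float64(189.79163121234032))
1837.0 (299, 159, 44, 55) ((319.0, 186.0), 27.658733367919922)
```

Shaker blob centred at u≈321, top face down to v≈214: as predicted. Descend, grip, lift.

Request:
servo_tool --pt "0 1 10 0" --pt "0 0 20 0" --pt "0 0 25 0" --pt "0 0 25 0" --pt "0 0 25 0" --pt "0 0 22 0" --pt "0 0 16 0" --pt "0 0 11 0" --pt "0 0 6 0" --pt "0 0 2 0" --pt "0 0 0 0" --pt "0 0 0 0"

```text
time_s: 42.3
tcp_pos: [0.5946, -0.1041, -0.0034]
orientation: [[0.989, 0.147, 0.001], [0.147, -0.989, -0.0], [0.001, 0.0, -1.0]]
wrist_force: [-1.6, -0.5, 0.0]
gripper_width: 0.0852
gripper_force: 0.0
```

Request:
servo_tool --pt "0 0 0 0" --pt "0 0 0 0" --pt "0 0 0 0" --pt "0 0 0 0" --pt "0 0 0 0" --pt "0 0 0 0" --pt "0 0 0 0" --pt "0 0 0 0" --pt "0 0 0 0" --claw 1

```text
time_s: 43.2
tcp_pos: [0.5941, -0.1038, -0.0036]
orientation: [[0.989, 0.148, 0.0], [0.148, -0.989, 0.0], [0.0, -0.0, -1.0]]
wrist_force: [-1.2, 0.6, 5.5]
gripper_width: 0.0391
gripper_force: 59.8
```

Request:
servo_tool --pt "0 0 -4 0" --pt "0 0 -10 0" --pt "0 0 -18 0" --pt "0 0 -20 0" --pt "0 0 -20 0" --pt "0 0 -20 0" --pt "0 0 -20 0" --pt "0 0 -18 0" --pt "0 0 -10 0" --pt "0 0 -5 0" --pt "0 0 0 0"

```text
time_s: 44.3
tcp_pos: [0.5941, -0.1039, 0.1412]
orientation: [[0.989, 0.148, 0.001], [0.148, -0.989, -0.0], [0.001, 0.0, -1.0]]
wrist_force: [-0.9, 0.3, -0.6]
gripper_width: 0.0389
gripper_force: 60.2
```

```bash
python3 - <<'E'
from h import *
plan(.613,.2125,98.4)
d=snap('wrist','w11.png'); p=telemetry.sense()['tcp_pos']
h=cv2.cvtColor(d['image'],cv2.COLOR_RGB2HSV)
m=((h[...,0]<22)&(h[...,1]>90)&(h[...,2]>40)).astype(np.uint8); m[:200]=0;m[370:]=0;m[:,:240]=0;m[:,400:]=0
for k in cv2.findContours(m,cv2.RETR_EXTERNAL,cv2.CHAIN_APPROX_NONE)[0]:
    if cv2.contourArea(k)>150: print(cv2.contourArea(k),cv2.boundingRect(k))
print('top rim pred',[np.round(proj(d,p+np.array([dx,0,.0736]))) for dx in(-.02,0,.02)])
E
```

```text
t 44.3 pos [ 0.5941 -0.1039  0.1412] yaw -81.5 tiltz [ 0.001 -0.    -1.   ] shift mm [  65.4 -310.2   -0. ] /row [  6.5 -31.   -0. ] twist 0.1 w 0.0389 j [ -2.  30.  10. 111.  -8.  40. -68.]
11525.0 (266, 203, 109, 144)
top rim pred [array([310., 344.]), array([318., 299.]), array([326., 250.])]
```

Held, centred (far rim v≈347 predicted 344). Carry it over the pot (well clear) to the small well.

Request:
servo_tool --pt "2 -9 0 0" --pt "4 -18 0 0" --pt "5 -26 0 0" --pt "6 -30 0 0" --pt "6 -30 0 0" --pt "6 -30 0 0" --pt "6 -30 0 0" --pt "6 -30 0 0" --pt "6 -28 0 0" --pt "5 -26 0 0" --pt "5 -22 0 0" --pt "4 -16 0 0"

```text
time_s: 45.55
tcp_pos: [0.6096, 0.2, 0.1396]
orientation: [[0.989, 0.15, -0.002], [0.15, -0.989, 0.0], [-0.002, -0.001, -1.0]]
wrist_force: [-0.2, 0.3, -1.1]
gripper_width: 0.0388
gripper_force: 60.3
```

Request:
servo_tool --pt "2 -9 0 0" --pt "1 -4 0 0" --pt "1 -2 0 0" --pt "0 0 0 0" --pt "0 0 0 0"

```text
time_s: 46.05
tcp_pos: [0.6126, 0.2108, 0.1408]
orientation: [[0.989, 0.146, -0.0], [0.146, -0.989, -0.001], [-0.0, 0.001, -1.0]]
wrist_force: [0.0, 0.0, 0.1]
gripper_width: 0.0388
gripper_force: 60.3
```

```bash
python3 -c "
from h import *
plan(.613,.2125,98.4,z=.0064)"
```

```text
t 46.0 pos [0.6126 0.2108 0.1408] yaw -81.6 tiltz [-0.    -0.001 -1.   ] shift mm [  0.7  -1.7 134.4] /row [ 0.1 -0.2 13.4] twist -0.0 w 0.0388 j [-31.  33.  11. 106.  -9.  43. -97.]
```

Request:
servo_tool --pt "0 -1 8 0" --pt "0 0 18 0" --pt "0 0 22 0" --pt "0 0 22 0" --pt "0 0 22 0" --pt "0 0 16 0" --pt "0 0 10 0" --pt "0 0 6 0" --pt "0 0 3 0" --pt "0 0 0 0" --pt "0 0 0 0"

```text
time_s: 47.15
tcp_pos: [0.613, 0.2135, 0.0145]
orientation: [[0.989, 0.147, 0.001], [0.147, -0.989, 0.001], [0.001, -0.0, -1.0]]
wrist_force: [-0.7, -0.4, -1.5]
gripper_width: 0.0387
gripper_force: 60.3
```

Request:
servo_tool --pt "0 0 3 0" --pt "0 0 2 0" --pt "0 0 1 0" --pt "0 0 0.5 0" --pt "0 0 0 0" --pt "0 0 0 0"

```text
time_s: 47.75
tcp_pos: [0.6123, 0.2133, 0.0073]
orientation: [[0.989, 0.148, -0.0], [0.148, -0.989, -0.0], [-0.0, 0.0, -1.0]]
wrist_force: [-0.6, -0.3, -2.0]
gripper_width: 0.0389
gripper_force: 60.3
```

Request:
servo_tool --pt "0 0 0.5 0" --pt "0 0 0.5 0" --pt "0 0 0.5 0" --pt "0 0 0 0" --pt "0 0 0 0"

```text
time_s: 48.25
tcp_pos: [0.6125, 0.2133, 0.0064]
orientation: [[0.989, 0.148, 0.0], [0.148, -0.989, 0.0], [0.0, -0.0, -1.0]]
wrist_force: [-0.9, -0.1, 5.2]
gripper_width: 0.0386
gripper_force: 60.8
```

Floor contact. Release, rise, back off, and check.

Request:
servo_tool --pt "0 0 0 0" --pt "0 0 0 0" --pt "0 0 0 0" --pt "0 0 0 0" --pt "0 0 0 0" --pt "0 0 0 0" --pt "0 0 0 0" --pt "0 0 0 0" --claw 0

```text
time_s: 49.05
tcp_pos: [0.6123, 0.2132, 0.0057]
orientation: [[0.989, 0.148, -0.0], [0.148, -0.989, -0.0], [-0.0, 0.0, -1.0]]
wrist_force: [0.6, 1.0, 1.1]
gripper_width: 0.0854
gripper_force: 0.0
```

Request:
servo_tool --pt "0 0 -8 0" --pt "0 0 -18 0" --pt "0 0 -25 0" --pt "0 0 -25 0" --pt "0 0 -25 0" --pt "0 0 -25 0" --pt "0 0 -25 0" --pt "0 0 -20 0" --pt "0 0 -10 0" --pt "0 0 0 0"

```text
time_s: 50.05
tcp_pos: [0.6134, 0.2136, 0.1887]
orientation: [[0.989, 0.147, 0.003], [0.147, -0.989, 0.001], [0.003, -0.001, -1.0]]
wrist_force: [0.9, 1.1, 0.5]
gripper_width: 0.0854
gripper_force: 0.0
```

Request:
servo_tool --pt "0 15 0 0" --pt "0 30 0 0" --pt "0 35 0 0" --pt "0 40 0 0" --pt "0 40 0 0" --pt "0 40 0 0" --pt "0 40 0 0" --pt "0 35 0 0" --pt "0 30 0 0" --pt "0 15 0 0" --pt "0 0 0 0"

```text
time_s: 51.15
tcp_pos: [0.6584, -0.1074, 0.1857]
orientation: [[0.99, 0.142, -0.002], [0.142, -0.99, -0.002], [-0.002, 0.001, -1.0]]
wrist_force: [0.2, -0.0, -0.8]
gripper_width: 0.0854
gripper_force: 0.0
```

```bash
python3 - <<'E'
from h import *
plan(.613,.2125,98.4)
snap('top','t9.png'); snap('scene','s9.png')
a=cv2.imread('pics/t9.png')[140:260,205:480]; b=cv2.imread('pics/s9.png')[150:270,160:460]
cv2.imwrite('pics/m9.png',np.vstack([cv2.resize(a,(688,300),interpolation=2),cv2.resize(b,(688,275),interpolation=2)]))
E
```

```text
t 51.1 pos [ 0.6584 -0.1074  0.1857] yaw -81.8 tiltz [-0.002 -0.002 -1.   ] shift mm [   0.6 -323.1   -0.5] /row [  0.1 -32.3  -0. ] twist -0.2 w 0.0854 j [ -3.  31.  13. 101.  -8.  49. -69.]
```

View pics/m9.png

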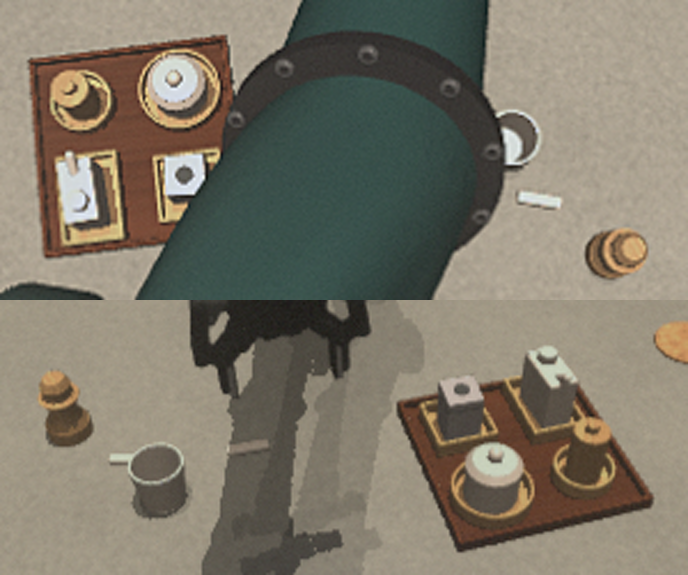

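All four stand upright in their wells; mill and cup are in place. Quick numeric check, then hand in.

```bash
python3 - <<'E'
from h import *
d=get_image('top'); f=lambda x,y,z:onz(d,205+x*.4,140+y*.4,z)
r=[np.hypot(*(p-q))*1e3 for p,q in ((f(69,86,.09),(.613,.2125)),(f(174,79,.081),(.6285,.105)),(f(184,175,.074),(.522,.0895)),((f(57,160,.08)+f(100,214,.08))/2,(.506,.1965)))]
print(np.round(r,1))
if max(r)<12: print(bot.job_done())
E
```

```text
[3.2 5.7 1.9 2.5]
the job is handed in; nothing more can be done
None
```

The shaker, pot, box and cruet each stand upright in their own wells, about 2–6 mm off centre, and the pepper mill and sake cup were left standing; the job was handed in at about 51 s, with no verdict returned.

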